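# Turn the desk carousel until the hand stamp faces front

### The job

Turn the desk carousel by gently pushing the ball knobs round its rim until the wooden hand stamp has come round to the front, in line with the flat steel pointer that sticks out from under the tray, and leave it at rest there. Only push the knobs or the rim, never pinch them or press hard; do not touch, lift or tip the things standing on the tray, and leave everything else on the table where it is.

Things in the scene. Friction and masses are not known exactly. Their poses are not given: they have to be found in the camera images.
- stand: Fixed foot of the carousel. Origin on the table, on the vertical turning axis. A flat dark steel pointer (14 mm wide, 6 mm high, round end of 28 mm diameter) lies on the table along the stand's own -x axis, its end 199 mm from the axis: that is the front. It points roughly towards the robot, up to 30 degrees aside.
- carousel (a joint): Angle of the tray, rad, growing anticlockwise seen from above; at 0 point knob lies along the stand's +x. It turns both ways without stops and stays where it is left (about 1 N at a knob moves it). Round aluminium tray, 216 mm diameter, floor 30 mm and thin rim 38 mm above the table, with six black ball knobs on spokes round it.
- knob (a point): Centre of one of the six like black balls (24 mm diameter), 150 mm from the turning axis, 45 mm above the table; the others follow every 60 degrees. Each sits on a 9 mm spoke that rises outwards from the tray's rim. The point turns with the tray.
- stamp_mid (a point): Wooden hand stamp, loose on the tray: an oblong block foot 38 x 24 x 16 mm with a turned handle above it, 53 mm tall in all. The point is half-way up, on its middle axis, about 70 mm from the carousel's axis. It rides round with the tray, at any yaw of its own.
- paste_mid (a point): Paste jar with a lid, 42 mm diameter, 50 mm tall, loose on the tray; the point is half-way up. Leave it alone.
- cup_mid (a point): Open steel cup, 42 mm diameter, 48 mm tall, loose on the tray; the point is half-way up. Leave it alone.
- loupe_mid (a point): Black waisted standing loupe, 42 mm diameter, 34 mm tall, loose on the tray; the point is half-way up. Leave it alone.
- stamp: The hand stamp itself; origin under its foot.
- paste: The paste jar; origin under its foot.
- cup: The steel cup; origin under its foot.
- loupe: The loupe; origin under its foot.
- eraser: White eraser 50 x 28 x 18 mm lying on the table about 0.25 m from the carousel's axis; origin at the centre of its underside. Leave it.
- volume: Bound book 150 x 215 x 34 mm lying flat to the robot's right; origin at the centre of its underside. Leave it.
- stapler: Stapler 130 x 34 x 45 mm on the table to the robot's left; origin at the centre of its underside. Leave it.
- mug: White mug, 76 mm diameter, 90 mm tall, on the table to the robot's left; origin at the centre of its underside. Leave it.
Not all that is in view belongs to the job. Leave any orange look-alike of the paste alone. Leave any red look-alike of the loupe alone.

How it is judged (in metres and radians):
On the way, in this order (a step that is already met when the one before it is completed fails the run):
1. the fingers push the carousel (contact force between the fingers and carousel above 0.3 N).
2. the hand stamp has come round to the front (y of stamp_mid in the frame of stand between -0.01 and 0.01 m and x of stamp_mid in the frame of stand below -0.045 m), for 0.2 s.
At the end, for the whole second after the job is handed in: The stamp's middle lies within 10 mm of the pointer's centre line, on the front side, over 45 mm from the axis; the carousel is at rest (below 0.03 rad/s); stamp, jar, cup and loupe all stand upright (within 0.15 rad) on the tray, within 100 mm of its axis (all of step 2 and horizontal distance between each of stamp_mid, paste_mid, cup_mid, loupe_mid and stand below 0.1 m and angle between each of stamp_mid, paste_mid, cup_mid, loupe_mid's own z axis and vertical below 0.15 rad and velocity of joint carousel between -0.03 and 0.03 rad/s); the robot touches nothing.
It fails at once if the robot touches a thing standing on the tray (contact force between any of the fingers, the arm and stamp above 0.5 N or contact force between any of the fingers, the arm and paste above 0.5 N or contact force between any of the fingers, the arm and cup above 0.5 N or contact force between any of the fingers, the arm and loupe above 0.5 N).
It fails at once if a thing on the tray is lifted or tipped (height (world z) of stamp_mid above 0.068 m or angle between any of stamp_mid, paste_mid, cup_mid, loupe_mid's own z axis and vertical above 0.35 rad or height (world z) of paste_mid above 0.067 m or height (world z) of cup_mid above 0.066 m or height (world z) of loupe_mid above 0.059 m).
It fails at once if the eraser, book, stapler or mug on the table is shifted by more than 15 mm (distance of any of eraser, volume, stapler, mug from where it was at the start of the episode above 0.015 m).
It fails at once if the carousel is spun faster than 3 rad/s (velocity of joint carousel above 3 rad/s or velocity of joint carousel below -3 rad/s).
It fails at once if the carousel is pushed or squeezed with more than 30 N (contact force between the fingers and carousel above 30 N).
It also fails if it takes over 58 s, if anything falls off the work surface, if the arm or the gripper's body presses on something with over 40 N, if the wrist force passes 120 N, or if a joint passes its speed limit or range.

### The arm

A 7-joint arm with a two-finger parallel gripper is mounted at the origin on the work surface. World frame = base frame: x ahead of the robot, y to its left, z up, the work surface at z = 0. Lengths are in mm, angles in rad, forces in N, time in s.
With the tool pointing down it reaches from about 400 to 900 mm from the base axis. Payload 5.6 kg.
Tool frame: the origin (TCP) lies at the very end of the fingers, on their centre line; the grasp point (between the pads) lies pinch_z behind it (pinch_z is the distance from the TCP to the grasp point, in mm); z points along the fingers, y is the direction in which the jaws open and shut (so a half turn about z gives the same grasp; the last joint's range is limited). The gripper opens to 92 mm and grips with 3 to 60 N. Pads are 20 mm wide; open, the fingers measure 128 mm over their backs; the gripper's body (75 mm by 189 mm) begins 69 mm behind the grasp point.
Start: joints at [-1.221, 0.468, -0.012, 1.603, 0.006, 1.071, -0.056], TCP at [248.845, 600.487, 214.592] pointing down, gripper open.
Joint ranges: [-2.53, 2.53], [-0.31, 2.02], [-1.57, 1.55], [0.28, 2.44], [-1.29, 4.43], [0.15, 1.84], [-2.92, 2.92]. Speed limits (rad/s): [2.57, 2.57, 3.14, 3.14, 3.14, 3.14, 3.14].

### API

Orientations are given as a unit quaternion [w, x, y, z].
In Python, from cell import * gives the robot as it stands. The module is installed in compiled form; this text tells all that it offers.
- The arm moves only by the shell command python3 -m inch 'ROWS' [OPENING]. ROWS is JSON, a list of rows, each a list of 4 numbers: the shift along the tool's x, y, z in cm, then the turn about the tool's z in degrees. In form: [[x, y, z, turn], ...]. A call has 1 to 8 rows; each row is the pose to reach, as a shift and turn from the pose commanded when the call began, along the tool's axes at that moment; what a row does not reach only later rows make up. A row lasts 1/10 s, in which the tool goes at most 50 mm and 8.59 degrees, less where a joint would pass 70% of its speed; a pose out of reach is approached as far as the arm can. A call with a gripper value outside its range is refused whole. OPENING is the closure, from -1 (fully open) to 1 (shut), so that 0 is half open, set as the call begins (- or left out, the last holds). The fingers move at their own pace and stop on an object; the grip force is fixed at half the most. Time passes only in rows, so rows that repeat a pose let the fingers close. It gives the time, the measured TCP pose, the force and the opening at its end, in the units of the state.
- get_obs(): the state, without advancing time (a new reading comes with each control period).
- camera(name): name is "side" or "top"; returns the picture (480x640x3 uint8, blue, green, red); there is no depth.
- camera_params(name): a dict with "mtx" (3x3 intrinsics, pixels), "D" ([k1, k2, p1, p2, k3] as OpenCV has them; the pictures are not rectified), "R" (3x3) and "t" (3): a world point X has camera coordinates R X + t. Camera axes: x right, y down, z forward; pixel columns grow to the right and rows downward; lengths in mm; the calibration is good to about 2 mm. A picture is of the moment at which its call begins. camera_params takes no time and is no camera call.
- close_job(): hands the job in, once; it reports no verdict.
The state is a dict: "clock": time; "q": joint angles; "joint_velocities": joint speeds; "joint_torque": joint torques, N m; "tool_pos": TCP position; "tool_rot": TCP orientation; "contact_force": force on the tool from outside, world axes, zero at the start; "wrist_torque": the same for the moment, N m; "opening": opening from 0.0 (shut) to 1.0 (fully open).
Only numpy, scipy, OpenCV 4.12 (cv2) and the standard library are available. Lean on these libraries where they do the work, as an engineer would, in place of code of your own. Each camera call takes 0.05 s, during which the arm holds its last target. There are 200 camera calls.

## Working session

There is one attempt and no reset: what is moved stays moved. The work goes in short steps, Python scripts to look and compute and a shell command to move; the robot and the scene stay as the last step left them, time stands still between calls to the robot, and variables do not carry over. Pictures are saved under pics/ and viewed, about 8 in all and at most 12, crops included, and the job is handed in when it is done.

```bash
mkdir -p pics; python3 - <<'E'
from cell import *
import cv2,numpy as np
for n in("top","side"):
    cv2.imwrite(f"pics/{n}0.png",camera(n)); p=camera_params(n); print(n,p["mtx"],p["D"],p["R"],p["t"], -np.array(p["R"]).T@p["t"])
o=get_obs();print(o["clock"],o["tool_pos"],o["tool_rot"],o["opening"])
E
```

```text
top [[494.12456336   0.         312.58570117]
 [  0.         494.12456336 234.90622741]
 [  0.           0.           1.        ]] [-0.13800878  0.          0.          0.          0.        ] [[-0.01729273 -0.99980453 -0.00958407]
 [-0.988375    0.01854157 -0.15090085]
 [ 0.15104906  0.00686316 -0.98850244]] [ -16.37711287  599.96837323 1157.51070163] [ 417.86963599  -35.44245475 1234.58093409]
side [[614.90029981   0.         320.01123313]
 [  0.         614.90029981 235.14669517]
 [  0.           0.           1.        ]] [-0.10941405  0.          0.          0.          0.        ] [[ 0.87462178 -0.48458005 -0.01479597]
 [-0.27834565 -0.476932   -0.83370233]
 [ 0.39693885  0.7332926  -0.55201586]] [-533.16855753  205.56357482 1301.62110985] [    6.87457437 -1114.79213183   882.00558427]
0.1 [248.65808353 599.99608563 213.74974485] [-1.12156828e-04  1.95166120e-01  9.80769889e-01 -7.72961196e-04] 1.0004571161932012
```

View pics/top0.png

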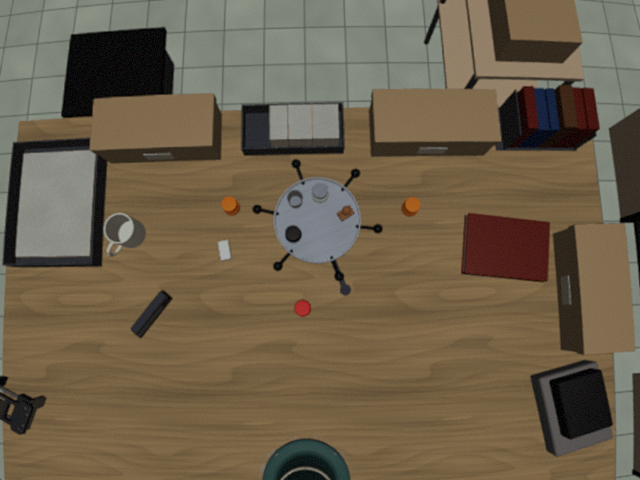

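View pics/side0.png

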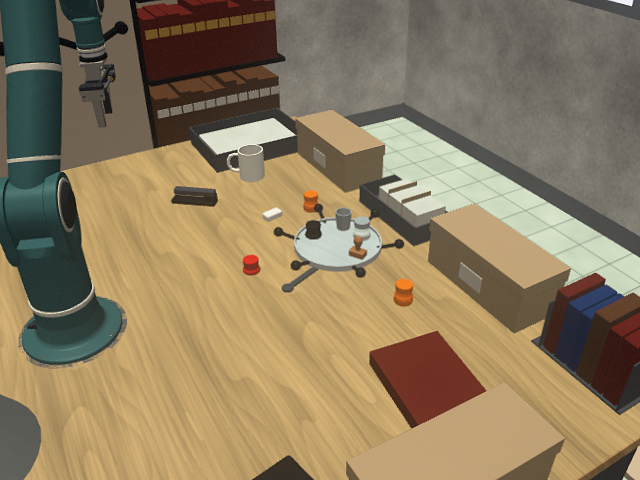

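Top view: the tray centre is near (317,221), knobs at (296,164), (355,174), (378,229), (339,276), (278,266), (257,210), and the pointer end at (345,289). Stamp candidates are the brown-orange piece on the tray at (346,213), and the orange jar look-alikes off the tray at (231,205) and (412,206). The red loupe look-alike is at (303,308). The stamp is the brown one on the tray, at (346,213) in top and about (358,247) in side.

```bash
cat > h.py <<'E'
from cell import *
import cv2,numpy as np
from scipy.optimize import least_squares
def ray(n,uv):
    p=camera_params(n);R=np.array(p["R"]);t=np.array(p["t"])
    x=cv2.undistortPoints(np.array(uv,float).reshape(-1,1,2),np.array(p["mtx"]),np.array(p["D"]))[:,0]
    return -R.T@t,np.c_[x,np.ones(len(x))]@R
def plane(n,uv,z):
    c,d=ray(n,uv);return c+d*((z-c[2])/d[:,2])[:,None]
def cross(u,v):
    c1,d1=ray("top",[u]);c2,d2=ray("side",[v]);A=np.c_[d1[0],-d2[0]]
    s=np.linalg.lstsq(A,c2-c1,rcond=None)[0];a=c1+s[0]*d1[0];b=c2+s[1]*d2[0]
    return (a+b)/2,np.linalg.norm(a-b)
def brown(im,box):
    x0,y0,x1,y1=box;h=cv2.cvtColor(im,cv2.COLOR_BGR2HSV)[y0:y1,x0:x1]
    m=((h[...,1]>110)&(h[...,0]<20)&(h[...,2]>40)).astype(np.uint8)
    k,l,s,c=cv2.connectedComponentsWithStats(m)
    return [(s[i,4],c[i]+[x0,y0],s[i,:4]+[x0,y0,0,0]) for i in range(1,k) if s[i,4]>15]
def knobs(im,box=(235,145,400,300)):
    x0,y0,x1,y1=box;m=(im[y0:y1,x0:x1].max(2)<45).astype(np.uint8)
    m=cv2.morphologyEx(m,cv2.MORPH_OPEN,cv2.getStructuringElement(cv2.MORPH_ELLIPSE,(5,5)))
    k,l,s,c=cv2.connectedComponentsWithStats(m)
    return [(s[i,4],c[i]+[x0,y0]) for i in range(1,k)]
E
python3 - <<'E'
from h import *
T=cv2.imread("pics/top0.png");S=cv2.imread("pics/side0.png")
ks=knobs(T);print(ks)
uv=np.array([c for a,c in ks]);P=plane("top",uv,45)
g=plane("top",[[317,221]],35)[0,:2];print("g",g)
r=np.hypot(*(P[:,:2]-g).T);P=P[(r>130)&(r<170)]
f=least_squares(lambda c:np.hypot(P[:,0]-c[0],P[:,1]-c[1])-150,g);print("axis",f.x,f.fun)
print("knob ang",np.degrees(np.arctan2(*(P[:,:2]-f.x).T[::-1])))
print("tip",(q:=plane("top",[[345,289]],6)[0]),np.hypot(*(q[:2]-f.x)),np.degrees(np.arctan2(*(q[:2]-f.x)[::-1])))
b=brown(T,(330,195,362,228));print(b);print(brown(S,(335,225,375,265)))
for a,c,_ in b: print(q:=plane("top",[c],45),np.degrees(np.arctan2(*(q[0,:2]-f.x)[::-1])),np.hypot(*(q[0,:2]-f.x)))
a=cv2.resize(T[145:300,235:435],(800,620),interpolation=2)[:600]
cv2.imwrite("pics/c1.png",a)
E
```

```text
[(np.int32(614), array([292.81433225, 150.29153094])), (np.int32(44), array([295.81818182, 163.5       ])), (np.int32(46), array([355.08695652, 172.63043478])), (np.int32(53), array([256.96226415, 208.79245283])), (np.int32(188), array([292.87234043, 233.78191489])), (np.int32(53), array([377.1509434 , 228.35849057])), (np.int32(52), array([277.5, 265.5])), (np.int32(59), array([338.6440678, 275.6779661]))]
g [635.6618881  -38.60077016]
axis [640.24659513 -38.41595947] [-0.70321867  0.01501334 -0.43068855 -0.69885455 -0.25065672 -0.43513001]
knob ang [  19.57013073  -40.41863932   79.58854082 -100.56744139  139.46395183
 -160.56439716]
tip [ 468.52562733 -104.87684163    6.        ] 184.13348321420654 -158.84214997760992
[(np.int32(37), array([358.78378378, 201.51351351]), array([355, 195,   7,  17])), (np.int32(131), array([345.11450382, 212.58778626]), array([338, 206,  16,  15]))]
[(np.int32(216), array([357.34259259, 248.65277778]), array([349, 236,  17,  23]))]
[[ 680.70266791 -142.4012777    45.        ]] -68.74119676854947 111.57795584316199
[[ 653.52025519 -107.92257912   45.        ]] -79.18841716739877 70.76270363311863
```

View pics/c1.png

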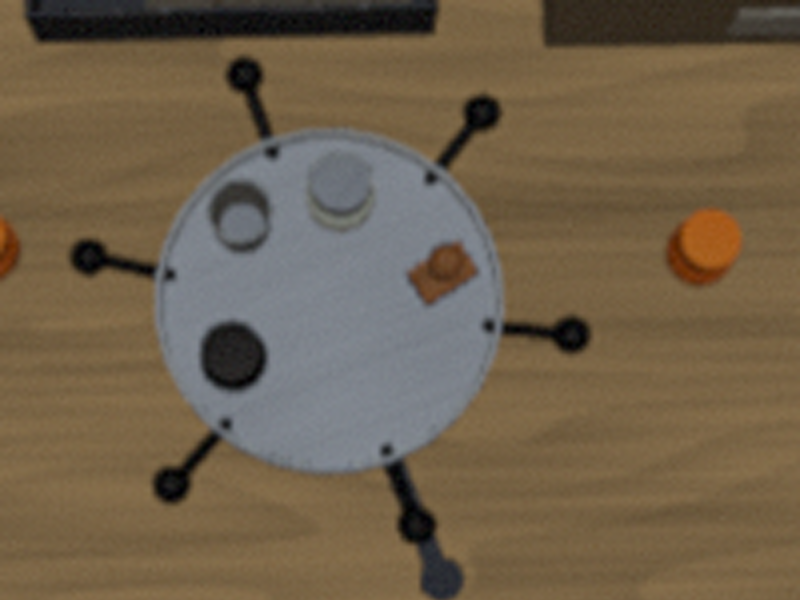

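The crop confirms it: the brown block with a turned handle is on the tray at (346,213), and the knobs fit a 150 mm circle to within 0.7 mm. The pointer's round end is at 184 mm (should be 185), at -158.8°. The stamp is at -79.2°, radius 71 mm. So the tray needs about 80° clockwise, and I'll push the knob at -100.6°. First I'll close the fingers and go over.

```bash
cat >> h.py <<'E'
AX=np.array([640.2,-38.4])
def pose():
    o=get_obs();w,x,y,z=o["tool_rot"];tx=np.array([1-2*(y*y+z*z),2*(x*y+w*z)])
    return o,np.array(o["tool_pos"]),np.degrees(np.arctan2(tx[1],tx[0]))
def row(tgt,ang):  # row for world target, tool x at ang (deg)
    o,p,a=pose();r=np.radians(a);ex=np.array([np.cos(r),np.sin(r)]);ey=np.array([np.sin(r),-np.cos(r)])
    d=np.array(tgt)-p;t=-((ang-a+180)%360-180)
    return [round(v,2) for v in(d[:2]@ex/10,d[:2]@ey/10,-d[2]/10,t)]
def push(th,back=22,z=32,r=150): # finger pose behind knob at angle th, pushing clockwise
    u=np.radians(th);k=AX+r*np.array([np.cos(u),np.sin(u)]);q=np.array([np.sin(u),-np.cos(u)])
    return row([*(k-back*q),z],th-90)
E
python3 -m inch '[[-2,-1.7,0,0],[-5,-4,0,0],[-8,-6.5,0,0],[-11.2,-9.3,0,0],[-14.4,-12,0,0],[-17.6,-14.7,0,0],[-20.4,-17.2,0,0],[-22.5,-19,0,0]]' 1
python3 -m inch '[[-2.5,-2.1,0,0],[-5.5,-4.6,0,0],[-8.5,-7.2,0,0],[-11.5,-9.8,0,0],[-14.5,-12.4,0,0],[-17.5,-14.9,0,0],[-20.5,-17.4,0,0],[-22.5,-19,0,0]]'
python3 -c "
from h import *
print(push(-100.6,44,214),pose()[1:])
import cell;print([n for n in dir(cell) if 'pinch' in n], globals().get('pinch_z'))"
```

```text
clock: 0.9
tool_pos: [384.9, 336.0, 214.4]
tool_rot: [0.0, 0.196, 0.981, -0.0]
contact_force: [0.0, 0.6, 0.6]
opening: 0.324
clock: 1.7
tool_pos: [519.8, 74.1, 214.5]
tool_rot: [0.0, 0.197, 0.98, -0.0]
contact_force: [-0.2, 0.6, -0.7]
opening: 0.003
[np.float64(-22.89), np.float64(-19.48), np.float64(0.05), np.float64(-12.08)] (array([519.79870369,  74.0859448 , 214.48887503]), np.float64(157.32295954298715))
['pinch_z'] 18.700000000000003
```

```bash

python3 -m inch '[[-2.5,-2.1,0,-1],[-5.5,-4.7,0,-3],[-8.5,-7.2,0,-5],[-11.5,-9.8,0,-7],[-14.5,-12.4,0,-9],[-17.5,-15,0,-11],[-20.5,-17.5,0,-12],[-22.9,-19.5,0,-12]]'
python3 -m inch '[[0,0,2,0],[0,0,5,0],[0,0,8,0],[0,0,10,0],[0,0,11,0],[0,0,11,0]]'
python3 - <<'E'
from h import *
print(push(-100.6,44,32),pose()[1:],get_obs()["joint_velocities"].round(3) if hasattr(get_obs()["joint_velocities"],'round') else '')
T=camera("top");S=camera("side")
a=np.hstack([cv2.resize(T[145:300,300:440],(420,465),interpolation=2),cv2.resize(S[160:315,270:410],(420,465)[:2],interpolation=2)])
cv2.imwrite("pics/c2.png",a[:, :800])
E
```

```text
clock: 2.5
tool_pos: [656.2, -193.1, 214.0]
tool_rot: [-0.0, 0.092, 0.996, -0.0]
contact_force: [-0.1, 0.0, 0.3]
opening: 0.01
clock: 3.1
tool_pos: [654.9, -190.3, 102.8]
tool_rot: [-0.002, 0.092, 0.996, 0.0]
contact_force: [-0.1, -0.3, 0.2]
opening: 0.004
[np.float64(-0.16), np.float64(-0.34), np.float64(7.08), np.float64(0.09)] (array([ 654.91573176, -190.32757481,  102.82087233]), np.float64(169.49108248698874)) [-0.002 -0.036  0.009 -0.03   0.003  0.015 -0.003]
```

View pics/c2.png

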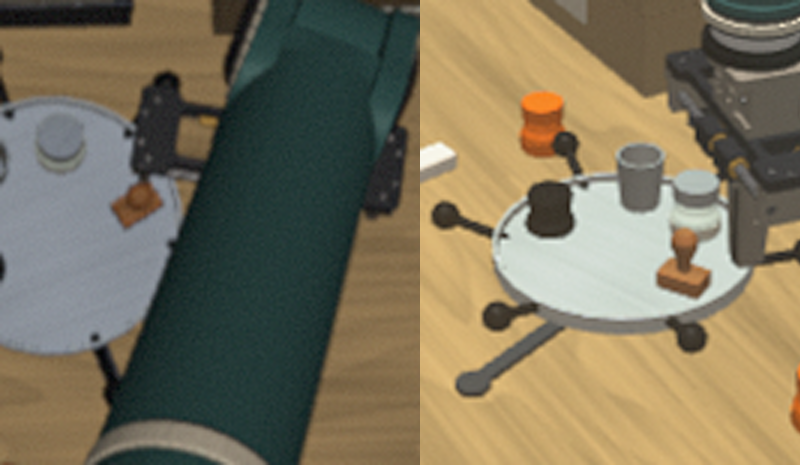

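The side view shows the fingers above the gap behind the target knob (crop (690,335)). They clear the stamp, and the orange jar is off to the lower right. I'll descend now.

```bash

python3 -m inch '[[-0.2,-0.3,1.5,0],[-0.2,-0.3,3.5,0],[-0.2,-0.3,5.5,0],[-0.2,-0.3,6.8,0],[-0.2,-0.3,7.1,0],[-0.2,-0.3,7.1,0]]'
python3 -c "
from h import *
print(pose()[1:])
for b,d in((30,0),(22,0),(22,4),(22,8),(22,12),(22,16),(22,20),(22,20)): print([float(v) for v in push(-100.6-d,b)])"
```

```text
clock: 3.8
tool_pos: [657.4, -194.1, 33.4]
tool_rot: [-0.0, 0.092, 0.996, -0.0]
contact_force: [0.1, -0.4, 1.2]
opening: 0.002
(array([ 657.4261141 , -194.13492698,   33.4070981 ]), np.float64(169.4861227803146))
[1.56, -0.01, 0.14, 0.09]
[2.36, -0.01, 0.14, 0.09]
[3.41, -0.12, 0.14, 4.09]
[4.47, -0.16, 0.14, 8.09]
[5.52, -0.13, 0.14, 12.09]
[6.58, -0.02, 0.14, 16.09]
[7.62, 0.15, 0.14, 20.09]
[7.62, 0.15, 0.14, 20.09]
```

```bash

python3 -m inch '[[0.8,0,0.1,0],[1.5,0,0.1,0],[2,0,0.1,0],[2.4,0,0.1,0],[2.9,-0.05,0.1,2],[3.4,-0.1,0.1,4],[3.9,-0.15,0.1,6],[4.5,-0.15,0.1,8]]'
python3 -c "
from h import *
print(pose()[1:])
for d in(10,13,16,19,22,25,28,28): print([float(v) for v in push(-100.6-d)])"
```

```text
clock: 4.6
tool_pos: [612.8, -187.2, 32.8]
tool_rot: [0.0, 0.162, 0.987, -0.0]
contact_force: [0.8, 0.1, 0.6]
opening: 0.004
(array([ 612.76180506, -187.24781425,   32.76170862]), np.float64(161.31989273342634))
[0.47, -0.09, 0.08, 1.92]
[1.26, -0.15, 0.08, 4.92]
[2.06, -0.18, 0.08, 7.92]
[2.85, -0.17, 0.08, 10.92]
[3.64, -0.11, 0.08, 13.92]
[4.43, -0.01, 0.08, 16.92]
[5.21, 0.13, 0.08, 19.92]
[5.21, 0.13, 0.08, 19.92]
```

```bash

python3 -m inch '[[0.5,-0.1,0,2],[1.2,-0.15,0,5],[2,-0.2,0,8],[2.8,-0.2,0,11],[3.6,-0.1,0,14],[4.4,0,0,17],[5.2,0.1,0,20],[5.2,0.1,0,20]]'
python3 - <<'E'
from h import *
T=camera("top");S=camera("side")
print(pose()[1:],get_obs()["contact_force"]);ks=knobs(T)
for a,c in ks:
    d=plane("top",[c],45)[0,:2]-AX; print(a,np.hypot(*d).round(1),np.degrees(np.arctan2(d[1],d[0])).round(1))
for d in(31,34,37,40,43,46,49,49): print([float(v) for v in push(-100.6-d)])
E
```

```text
clock: 5.4
tool_pos: [562.5, -169.0, 32.3]
tool_rot: [-0.001, 0.33, 0.944, 0.0]
contact_force: [0.1, 0.7, -0.3]
opening: 0.003
(array([ 563.65666417, -169.57941103,   32.49342606]), np.float64(141.53440685534747)) [-0.08971512  0.08023518 -0.27791968]
580 184.3 18.1
47 149.1 -9.5
49 150.0 50.6
53 150.0 -69.8
174 70.1 92.3
905 135.7 -144.6
48 150.1 110.2
22 235.3 -126.8
52 150.2 170.4
[0.79, -0.07, 0.05, 3.13]
[1.58, -0.12, 0.05, 6.13]
[2.38, -0.13, 0.05, 9.13]
[3.17, -0.09, 0.05, 12.13]
[3.96, -0.02, 0.05, 15.13]
[4.74, 0.09, 0.05, 18.13]
[5.52, 0.25, 0.05, 21.13]
[5.52, 0.25, 0.05, 21.13]
```

The knobs have turned 29.3° with the finger, so the model holds. Continuing.

```bash

python3 -m inch '[[0.5,-0.05,0,2],[1.3,-0.1,0,5],[2.1,-0.1,0,8],[2.9,-0.1,0,11],[3.7,0,0,14],[4.5,0.05,0,17],[5.5,0.25,0,21],[5.5,0.25,0,21]]'
python3 - <<'E'
from h import *
print(pose()[1:],get_obs()["contact_force"])
for d in(51,54,57,60,63,66,69,69): print([float(v) for v in push(-100.6-d)])
E
```

```text
clock: 6.3
tool_pos: [521.5, -132.6, 32.3]
tool_rot: [-0.001, 0.496, 0.868, -0.0]
contact_force: [-0.1, 0.2, 0.2]
opening: 0.004
(array([ 521.48886383, -132.59716564,   32.33148035]), np.float64(120.47362639619755)) [-0.07336536  0.17524393  0.22545251]
[0.44, -0.06, 0.03, 2.07]
[1.23, -0.13, 0.03, 5.07]
[2.03, -0.15, 0.03, 8.07]
[2.82, -0.13, 0.03, 11.07]
[3.61, -0.08, 0.03, 14.07]
[4.4, 0.02, 0.03, 17.07]
[5.18, 0.16, 0.03, 20.07]
[5.18, 0.16, 0.03, 20.07]
```

```bash

python3 -m inch '[[0.4,-0.05,0,2],[1.2,-0.1,0,5],[2,-0.15,0,8],[2.8,-0.1,0,11],[3.6,-0.05,0,14],[4.4,0,0,17],[5.2,0.15,0,20],[5.2,0.15,0,20]]'
python3 - <<'E'
from h import *
T=camera("top");S=camera("side")
print(pose()[1:],get_obs()["contact_force"])
for a,c in knobs(T):
    d=plane("top",[c],45)[0,:2]-AX; print(a,np.hypot(*d).round(1),np.degrees(np.arctan2(d[1],d[0])).round(1))
print(brown(T,(280,190,360,270)))
b=brown(S,(285,225,385,275));print(b)
for d in(71,74,77,80): print([float(v) for v in push(-100.6-d)])
cv2.imwrite("pics/c3.png",np.hstack([cv2.resize(T[145:300,240:370],(390,465)),cv2.resize(S[175:330,265:400],(405,465))]))
E
```

```text
clock: 7.1
tool_pos: [497.3, -87.3, 32.5]
tool_rot: [-0.0, 0.639, 0.769, -0.0]
contact_force: [-0.4, 0.6, -0.3]
opening: 0.003
(array([497.69604456, -88.20486929,  32.64894045]), np.float64(100.60826986842669)) [ 0.35622303  0.68916993 -0.44216933]
578 184.2 18.1
44 149.8 10.4
48 149.1 -49.8
186 69.3 52.0
48 149.6 70.3
45 148.8 -109.9
52 149.5 130.2
633 150.7 176.1
83 200.1 -155.4
[(np.int32(49), array([356.48979592, 195.26530612]), array([352, 190,   8,  15])), (np.int32(18), array([358.16666667, 240.61111111]), array([356, 236,   4,  10])), (np.int32(204), array([292.35784314, 262.34803922]), array([280, 250,  35,  20]))]
[(np.int32(86), array([381.36046512, 232.62790698]), array([376, 225,   9,  24])), (np.int32(185), array([323.22162162, 250.7027027 ]), array([318, 239,  12,  23])), (np.int32(315), array([373.15873016, 267.29206349]), array([355, 252,  30,  23])), (np.int32(112), array([296.60714286, 269.79464286]), array([285, 263,  26,  12])), (np.int32(98), array([327.41836735, 272.75510204]), array([312, 270,  33,   5]))]
[0.65, -0.15, 0.06, 2.21]
[1.44, -0.21, 0.06, 5.21]
[2.24, -0.24, 0.06, 8.21]
[3.03, -0.22, 0.06, 11.21]
```

View pics/c3.png

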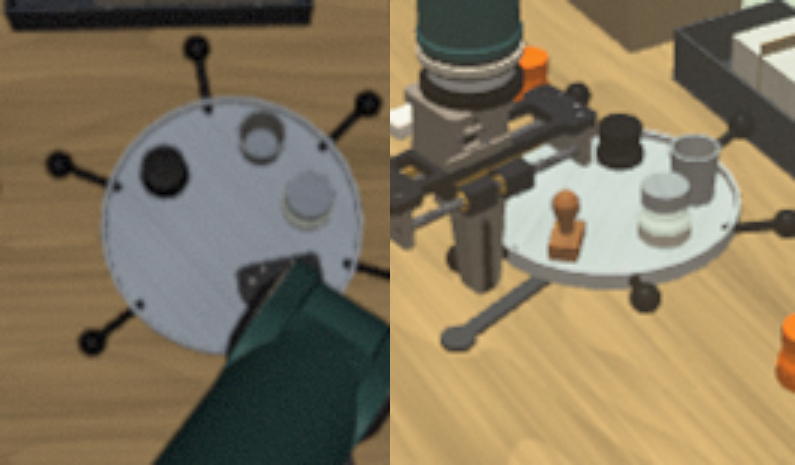

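The side crop shows the stamp upright at (565,230), just short of the pointer line (end at (457,338)). The tray has turned 69.4°, so about 10° remains. I'll finish slowly, back off, and rise.

```bash

python3 -m inch '[[0.5,-0.1,0,2],[1,-0.15,0,4],[1.6,-0.2,0,6],[2.1,-0.2,0,8],[2.6,-0.2,0,9.5],[2.95,-0.2,0,11],[2.95,-0.2,0,11],[2.95,-0.2,0,11]]'
python3 -m inch '[[-0.5,0,0,0],[-1.2,0,0,0],[-1.8,0,0,0],[-1.8,0,-1.5,0],[-1.8,0,-4,0],[-1.8,0,-7,0],[-1.8,0,-10,0],[-1.8,0,-13,0]]'
python3 - <<'E'
from h import *
print(pose()[1:])
E
```

```text
clock: 8.0
tool_pos: [489.9, -59.3, 32.5]
tool_rot: [-0.0, 0.71, 0.704, -0.0]
contact_force: [0.5, 0.0, -0.2]
opening: 0.001
clock: 8.8
tool_pos: [489.6, -77.8, 164.6]
tool_rot: [0.0, 0.711, 0.704, 0.0]
contact_force: [1.0, 1.0, 0.2]
opening: 0.006
(array([489.56668051, -77.75638875, 164.5957138 ]), np.float64(89.43876611243205))
```

```bash

python3 -m inch '[[1,0,-1,0],[4,0,-2,0],[8,0,-3,0],[12,0,-4,0],[16,0,-4,0],[20,0,-4,0],[23,0,-4,0],[25,0,-4,0]]'
python3 - <<'E'
from h import *
T=camera("top");S=camera("side")
an=lambda d:np.degrees(np.arctan2(d[1],d[0])).round(1)
for a,c in knobs(T):
    d=plane("top",[c],45)[0,:2]-AX; print(a,np.hypot(*d).round(1),an(d))
B=[b for b in brown(T,(285,215,355,265))];C=brown(S,(300,225,365,290))
for a,c,s in B:
    q=plane("top",[c],45)[0,:2]-AX;print("top",a,c,s,np.hypot(*q),an(q),"off",np.hypot(*q)*np.sin(np.radians(an(q)+158.8)))
print(C)
cv2.imwrite("pics/c4.png",np.hstack([cv2.resize(T[145:300,240:370],(390,465)),cv2.resize(S[175:330,265:400],(405,465))]))
E
```

```text
clock: 9.6
tool_pos: [491.7, 175.1, 203.5]
tool_rot: [-0.0, 0.709, 0.705, 0.0]
contact_force: [0.0, 0.4, -0.5]
opening: 0.005
583 184.2 18.1
44 150.1 -0.4
49 149.5 59.5
48 149.1 -60.4
188 68.5 41.9
46 149.6 119.6
50 149.5 -120.7
50 149.5 179.4
top 125 [328.04  245.592] [321 238  15  16] 72.26758273655008 -159.1 off -0.37839044939267674
top 110 [347.50909091 257.06363636] [337 245  18  20] 120.49240779077269 -143.1 off 32.60529928488875
top 84 [292.96428571 260.19047619] [285 252  24  13] 117.79792029291298 149.5 off -92.44502434381764
[(np.int32(193), array([318.76683938, 248.92746114]), array([313, 237,  13,  23])), (np.int32(71), array([303.23943662, 266.85915493]), array([300, 260,  11,  15])), (np.int32(902), array([334.57427938, 280.77161863]), array([300, 267,  65,  23]))]
```

View pics/c4.png

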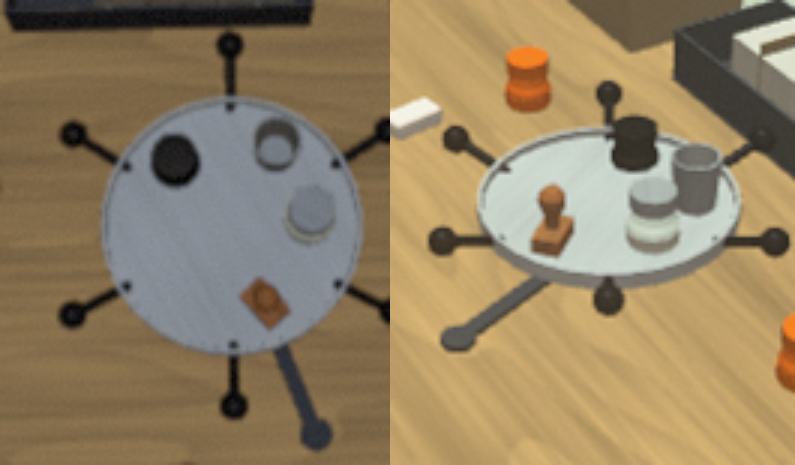

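Top crop: the stamp at (265,302) lies in line with the pointer, whose end is at (316,434). Everything on the tray stands upright and the robot is clear. The offset is about 0.4 mm, so I'll hand in.

```bash
python3 -c "
from cell import *
print(close_job())"
```

```text
the job is handed in; nothing more can be done
None
```

The stamp is at the front and the job is handed in; `close_job()` gave no verdict. I pushed one knob clockwise with the closed fingers, turning the carousel about 80°, then backed off and raised the arm clear.

- **Stamp position:** the last top picture puts the stamp at 72 mm from the axis, at -159.1°. The pointer is at -158.8°, so the stamp is about 0.4 mm off its line (10 mm allowed; calibration is good to about 2 mm).
- **Things on the tray:** stamp, jar, cup and loupe all stand upright in both views.
- **At rest:** the arm had been clear of the tray for over a second. I did not measure the carousel's speed; I judged it at rest because it stays where it is left.
- **Things on the table:** my path kept clear of the eraser, book, stapler and mug, but I did not re-measure their positions.
- **Forces and time:** the forces printed after each move were about 1 N or less, and the job took under 10 s of robot time.

No check failed or disagreed.

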